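# Open the latched guard gate in front of the red glass shade

## Task

In the lamp stall's display stand, find the bay where the ribbed red glass shade stands; lift the latch bar of that bay's gate out of its catch, swing the gate wide open towards you, to about a right angle, and let the bar drop. Leave the other gate latched, and do not disturb the shade or the lantern.

Things in the scene. Friction and masses are not known exactly. Their poses are not given: they have to be found in the camera images.
- guard: Fixed stand, wood base 220 x 460 x 18 mm, two open-topped bays (left = +y). Origin: centre of underside; x runs from gates to back, z up. Each bay is shut at x = -90 by a brass picket gate 117 high with a steel latch bar above, hinged upright at y = +210 (left) or 0 (right). It reaches from the hinge to -y, swings out to -x (clockwise from above) up to 100 degrees and stays where left. Posts: 189.
- shade: Loose ribbed red glass lamp shade, bell-shaped, 105 mm across and 95 mm high, standing in one of the bays (stand y > 0: left bay, y < 0: right bay). Origin: centre of its underside, z up.
- lantern: Loose small brass lantern with amber glass, 84 mm across and 117 mm high with its ring, standing in the other bay. Origin: centre of its underside, z up.
- thumb_left (a point): Centre of the copper thumb piece on the left gate's latch bar: upright plate 32 mm long, 30 tall, 10 thick (across the gate), clear on both sides to 45 below; pinch from above. At rest at stand (-90, 85, 164) mm, 125 from the hinge axis. The bar (90 g) pivots up on a pin 20 from that axis, 155 high; its tip leaves the catch with this point 9 mm up, 20-25 is ample, 55 the stop. Let go, it falls.
- thumb_right (a point): Centre of the copper thumb piece on the right gate's latch bar: upright plate 32 mm long, 30 tall, 10 thick (across the gate), clear on both sides to 45 below; pinch from above. At rest at stand (-90, -125, 164) mm, 125 from the hinge axis. The bar (90 g) pivots up on a pin 20 from that axis, 155 high; its tip leaves the catch with this point 9 mm up, 20-25 is ample, 55 the stop. Let go, it falls.
Things that resemble listed ones, but are neither listed nor needed, are in the scene too. Of the things shaped like the shade, the red one is meant.

How it is judged:
On the way, in this order (a step that is already met when the one before it is completed fails the run):
1. the latch bar of the gate before the red shade is lifted clear of its catch with the gate still shut (within 12 degrees) (((y of shade in the frame of guard above 0 m and (z of thumb_left in the frame of guard above 0.174 m and x of thumb_left in the frame of guard above -0.115 m)) or (y of shade in the frame of guard below 0 m and (z of thumb_right in the frame of guard above 0.174 m and x of thumb_right in the frame of guard above -0.115 m)))), for 0.06 s.
2. that gate is swung open at least 66 degrees (((y of shade in the frame of guard above 0 m and y of thumb_left in the frame of guard above 0.159 m) or (y of shade in the frame of guard below 0 m and y of thumb_right in the frame of guard above -0.051 m))), for 0.2 s.
At the end, for the whole second after the job is handed in: The gate in front of the red shade stands open by at least 66 degrees with its latch bar dropped back (thumb piece within 6 mm of its rest height), and the other gate is shut with its latch down (((y of shade in the frame of guard above 0 m and y of thumb_left in the frame of guard above 0.159 m and z of thumb_left in the frame of guard below 0.17 m and (x of thumb_right in the frame of guard above -0.102 m and z of thumb_right in the frame of guard below 0.17 m)) or (y of shade in the frame of guard below 0 m and y of thumb_right in the frame of guard above -0.051 m and z of thumb_right in the frame of guard below 0.17 m and (x of thumb_left in the frame of guard above -0.102 m and z of thumb_left in the frame of guard below 0.17 m)))); the robot touches nothing.
It fails at once if the other gate is opened (thumb piece more than 20 mm out) ((y of shade in the frame of guard above 0 m and x of thumb_right in the frame of guard below -0.11 m) or (y of shade in the frame of guard below 0 m and x of thumb_left in the frame of guard below -0.11 m)).
It fails at once if the shade or the lantern is shifted more than 20 mm or tipped more than 20 degrees (distance of any of shade, lantern from where it was at the start of the episode above 0.02 m or angle between any of shade, lantern's own z axis and vertical above 0.35 rad).
It also fails if it takes over 38 s, if anything falls off the work surface, if the arm or the gripper's body presses on something with over 40 N, if the wrist force passes 120 N, or if a joint passes its speed limit or range.

## Robot

A 6-joint arm with a two-finger parallel gripper is mounted at the origin on the work surface. World frame = base frame: x ahead of the robot, y to its left, z up, the work surface at z = 0. Lengths are in m, angles in rad, forces in N, time in s.
With the tool pointing down it reaches from about 0.275 to 0.775 m from the base axis. Payload 14.6 kg.
Tool frame: the origin (TCP) lies between the finger pads; the fingertips stand r.tcp_to_tips ahead of it and the grasp point (between the pads) lies 2 mm behind it (r.tcp_to_tips is the distance from the TCP to the fingertips, in m); z points along the fingers, y is the direction in which the jaws open and shut (so a half turn about z gives the same grasp; the last joint's range is limited). The gripper opens to 85 mm and grips with 20 to 120 N. Pads are 22 mm wide; open, the fingers measure 114 mm over their backs; the gripper's body (76 mm by 85 mm) begins 54 mm behind the grasp point. The pads swing forward as they close: fully open they stand 13 mm farther back than shut.
Start: joints at [1.116, 0.263, -0.048, 1.259, 0, 1.415], TCP at [0.155, 0.502, 0.248] pointing down, gripper open.
Joint ranges: [-2.65, 2.65], [-0.89, 1.7], [-1.18, 1.37], [-2.13, 2.11], [-1.35, 1.29], [-3.14, 3.14]. Speed limits (rad/s): [1.89, 1.89, 2.57, 2.79, 3.14, 3.14].

## Interface

Orientations are given as a rotation vector (axis times angle).
In Python, from workcell import readout, imaging, job, r gives the robot as it stands. The module is installed in compiled form; this text tells all that it offers.
- The arm moves only by the shell command python3 -m creep 'ROWS'. ROWS is JSON, a list of rows, each a list of 7 numbers: the turn, a rotation vector about the tool's x, y, z in degrees, then the shift along the tool's x, y, z in m, then the finger opening in m, from 0 to 0.0854. A call has exactly 5 rows; each row shifts and turns the commanded pose from where the row before left it, along the tool's axes as they then stand; what a row does not reach is not made up. A row lasts 1/12 s, in which the tool goes at most 41.7 mm and 7.16 degrees, less where a joint would pass 70% of its speed; a pose out of reach is approached as far as the arm can. A call is refused whole if a number of a shift passes 0.0417 or a number of a turn 7.16, either way. A call with a gripper value outside its range is refused whole. The fingers move at their own pace and stop on an object; the grip force is fixed at half the most. Time passes only in rows, so rows that do not move let the fingers close, or fill a call up. It gives the time, the measured TCP pose, the force and the opening at its end, in the units of the state.
- readout.get_obs(): the state, without advancing time (a new reading comes with each control period).
- imaging.get_image(name): name is "side" or "top"; returns the picture (420x560x3 uint8, red, green, blue); there is no depth.
- imaging.camera_model(name): a dict with "vfov" (degrees; the focal length in pixels is half the picture's height over the tangent of half this angle, whatever the lens; pixels are square), "cx", "cy" (the principal point, pixels), "pose" (4x4, takes a point from camera to world coordinates). Camera axes: x right, y down, z forward; pixel columns grow to the right and rows downward; lengths in m; the calibration is good to about 2 mm. A picture is of the moment at which its call begins. camera_model takes no time and is no camera call.
- job.finish_job(): hands the job in, once; it reports no verdict.
The state is a dict: "clock": time; "joints": joint angles; "dq": joint speeds; "joint_efforts": joint torques, N m; "position": TCP position; "tool_rot": TCP orientation; "force": force on the tool from outside, world axes, zero at the start; "moment": the same for the moment, N m; "grip_width": opening from 0.0 (shut) to 1.0 (fully open).
Only numpy, scipy, OpenCV 4.12 (cv2) and the standard library are available. Lean on these libraries where they do the work, as an engineer would, in place of code of your own. Each camera call takes 0.05 s, during which the arm holds its last target. There are 200 camera calls.

## Working session

There is one attempt and no reset: what is moved stays moved. The work goes in short steps, Python scripts to look and compute and a shell command to move; the robot and the scene stay as the last step left them, time stands still between calls to the robot, and variables do not carry over. Pictures are saved under pics/ and viewed, about 8 in all and at most 12, crops included, and the job is handed in when it is done.

```bash
mkdir -p pics; python3 - <<'E'
from workcell import readout, imaging, r
import cv2,numpy as np
np.set_printoptions(precision=4,suppress=True)
for n in("top","side"):
    cv2.imwrite(f"pics/{n}0.png",imaging.get_image(n)[:,:,::-1]); m=imaging.camera_model(n); print(n,m)
o=readout.get_obs(); print(o,r.tcp_to_tips)
E
```

```text
top {'vfov': 42.12168170842985, 'cx': 275.22320689048416, 'cy': 206.00408228596933, 'pose': array([[ 0.0604, -0.9767,  0.2057,  0.3738],
       [-0.9982, -0.0585,  0.0153,  0.087 ],
       [-0.0029, -0.2063, -0.9785,  1.1594],
       [ 0.    ,  0.    ,  0.    ,  1.    ]])}
side {'vfov': 55.68842283455654, 'cx': 276.854378410569, 'cy': 219.01413742593908, 'pose': array([[ 0.9919, -0.0746,  0.1028,  0.4744],
       [-0.127 , -0.5929,  0.7952, -0.6076],
       [ 0.0017, -0.8018, -0.5976,  0.6239],
       [ 0.    ,  0.    ,  0.    ,  1.    ]])}
{'clock': 0.1, 'joints': array([ 1.1157,  0.2635, -0.0488,  1.2594, -0.    ,  1.4155]), 'dq': array([-0.0004, -0.002 ,  0.0044,  0.0004,  0.0013, -0.0011]), 'joint_efforts': array([  0.0016, -63.8581,  38.5062,   0.01  ,  -0.0002,   0.    ]), 'position': array([0.155 , 0.5014, 0.2479]), 'tool_rot': array([-0.4691, -3.1061,  0.0015]), 'force': array([-0.2223,  0.1865, -0.5885]), 'moment': array([ 0.0016, -0.0137, -0.0313]), 'grip_width': 1.000473717164107} 0.017
```

View pics/top0.png

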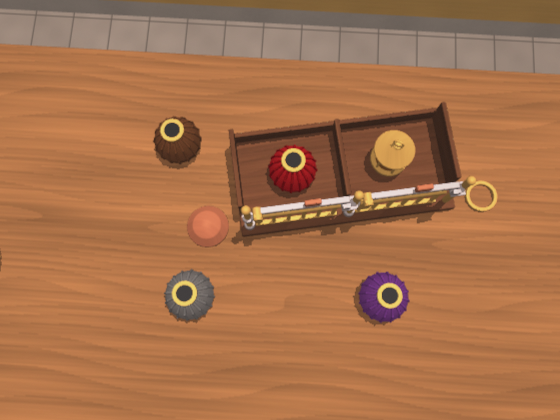

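View pics/side0.png

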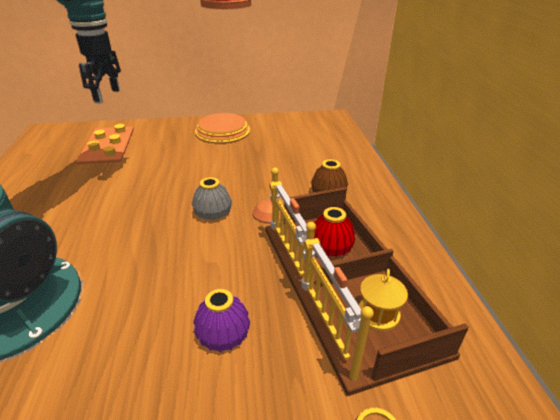

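Candidates (top view): the red shade is at (292,168). Similar shapes are the brown (178,140), grey (190,296) and purple (384,298) shades, all outside the stand, and the lantern is at (393,152) in the right bay. For thumb pieces, the left is at (313,203) and the right at (425,188); a copper dish at (208,226) has a similar colour. The red shade is in the left bay, so I choose the left thumb. Next I measure and take a close crop.

```bash
cat > h.py <<'E'
import cv2,numpy as np
from workcell import readout, imaging
np.set_printoptions(precision=4,suppress=True)
def ray(n,u,v):
    m=imaging.camera_model(n); P=np.array(m["pose"]); f=210/np.tan(np.radians(m["vfov"]/2))
    d=P[:3,:3]@np.array([(u-m["cx"])/f,(v-m["cy"])/f,1.]); return P[:3,3],d/np.linalg.norm(d)
def plane(n,u,v,z):
    o,d=ray(n,u,v); return o+d*(z-o[2])/d[2]
def tri(a,b):
    A=np.zeros((3,3));y=np.zeros(3);R=[ray("top",*a),ray("side",*b)]
    for o,d in R: M=np.eye(3)-np.outer(d,d);A+=M;y+=M@o
    p=np.linalg.solve(A,y); return p,[np.linalg.norm((np.eye(3)-np.outer(d,d))@(p-o)) for o,d in R]
def blobs(im,box):
    h=cv2.cvtColor(im,cv2.COLOR_RGB2HSV); x0,y0,x1,y1=box
    m=cv2.inRange(h,(3,130,110),(14,215,255)); k=np.zeros_like(m);k[y0:y1,x0:x1]=m[y0:y1,x0:x1]
    n,_,s,c=cv2.connectedComponentsWithStats(k)
    return [(s[i],c[i]) for i in range(1,n) if s[i][4]>12]
E
python3 - <<'E'
from h import *
t=cv2.cvtColor(cv2.imread("pics/top0.png"),4); s=cv2.cvtColor(cv2.imread("pics/side0.png"),4)
print(t[203,313],t[188,425],s[273,341],s[203,295])
for b in blobs(t,(235,175,470,240)):print('t',b)
for b in blobs(s,(280,180,360,300)):print('s',b)
a=cv2.resize(t[90:245,215:500],None,fx=2,fy=2,interpolation=2)
b=cv2.resize(s[160:385,255:470],None,fx=1,fy=1.378,interpolation=2)[:310]
cv2.imwrite("pics/c1.png",cv2.cvtColor(np.hstack([a,b]),4))
E
```

```text
[205 116  83] [214 122  86] [250 144  78] [250 143  78]
t (array([235, 175,   7,  43, 201], dtype=int32), array([237.2836, 195.9104]))
t (array([ 241,  175,   97,   36, 1836], dtype=int32), array([285.1944, 191.1988]))
t (array([ 344,  175,   95,   20, 1221], dtype=int32), array([388.502 , 182.8575]))
t (array([457, 175,  13,   6,  58], dtype=int32), array([462.3793, 177.2241]))
t (array([429, 191,  20,  16,  66], dtype=int32), array([438.4394, 198.5606]))
t (array([424, 196,   9,   2,  15], dtype=int32), array([428.2   , 196.5333]))
t (array([ 252,  196,  218,   44, 3911], dtype=int32), array([398.5106, 226.8683]))
t (array([409, 198,   9,   2,  15], dtype=int32), array([412.8   , 198.4667]))
t (array([379, 201,  10,   3,  18], dtype=int32), array([383.6667, 202.2778]))
t (array([394, 200,   9,   2,  14], dtype=int32), array([397.6429, 200.4286]))
t (array([321, 209,  11,   3,  20], dtype=int32), array([326.3, 209.9]))
t (array([334, 208,   8,  11,  38], dtype=int32), array([338.    , 211.7105]))
t (array([306, 211,  11,   3,  20], dtype=int32), array([311.3, 211.9]))
t (array([291,
[... 687 characters left out ...]
s (array([298, 244,   2,  17,  23], dtype=int32), array([298.4348, 251.6957]))
s (array([315, 257,   9,  11,  29], dtype=int32), array([318.6897, 261.7931]))
s (array([280, 263,  18,  37, 254], dtype=int32), array([285.7087, 286.4213]))
s (array([335, 267,  25,  31, 340], dtype=int32), array([348.6882, 282.0382]))
s (array([314, 272,   3,  10,  25], dtype=int32), array([314.84, 276.32]))
s (array([313, 284,   3,   6,  15], dtype=int32), array([314.2, 286.4]))
s (array([332, 284,  11,  16,  43], dtype=int32), array([337.    , 291.7674]))
s (array([319, 286,   5,  14,  43], dtype=int32), array([321.0233, 292.3721]))
s (array([327, 294,   4,   6,  14], dtype=int32), array([328.2857, 297.2143]))
```

View pics/c1.png

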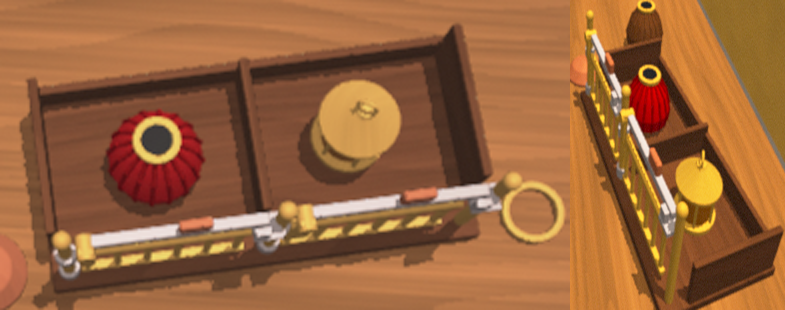

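The crop confirms it: the ribbed red shade is in the left bay, and its copper thumb piece is at top pixel (313,202). The lantern is in the right bay with its thumb piece at (425,188). I'll measure the thumb pieces in tight windows.

```bash
cat >> h.py <<'E'
def thumb(im,u,v,w=16):
    c=im[v-w:v+w,u-w:u+w]; h=cv2.cvtColor(c,cv2.COLOR_RGB2HSV)
    m=cv2.inRange(h,(5,110,170),(13,200,255)); n,_,s,cc=cv2.connectedComponentsWithStats(m)
    i=1+np.argmax(s[1:,4]); return cc[i]+[u-w,v-w],s[i]
E
python3 - <<'E'
from h import *
t=cv2.cvtColor(cv2.imread("pics/top0.png"),4); s=cv2.cvtColor(cv2.imread("pics/side0.png"),4)
T=[thumb(t,313,203),thumb(t,425,188)];S=[thumb(s,295,203),thumb(s,341,273)]
P=[]
for a,b in zip(T,S): print(a,b); p,e=tri(a[0],b[0]); print(p,e,plane("top",*a[0],.176)); P.append(plane("top",*a[0],.176)[:2])
d=P[0]-P[1]; print(np.linalg.norm(d),np.degrees(np.arctan2(-d[0],d[1])))
E
```

```text
(array([312.6757, 201.0405]), array([ 8, 11, 16,  7, 74], dtype=int32)) (array([294.    , 202.3673]), array([11, 11,  9, 10, 49], dtype=int32))
[0.5924 0.0342 0.1797] [np.float64(0.0008271206306973939), np.float64(0.0008271206306976451)] [0.594 0.034 0.176]
(array([424.6056, 186.2958]), array([ 8, 12, 16,  6, 71], dtype=int32)) (array([340.4337, 273.7229]), array([10, 10, 12, 14, 83], dtype=int32))
[ 0.6331 -0.1712  0.1786] [np.float64(0.0006385712816924258), np.float64(0.0006385712816926054)] [ 0.6344 -0.172   0.176 ]
0.20990836594957915 11.096596968113966
```

Stand yaw is about 11.1°, and the thumb spacing of 209.9 mm matches the given 210. Next, a planner that prints tool-frame rows. The grasp yaw is chosen so joint 6 stays in range through the swing.

```bash
cat >> h.py <<'E'
from scipy.spatial.transform import Rotation as Ro
YAW=11.1; c,s_=np.cos(np.radians(YAW)),np.sin(np.radians(YAW))
TH=np.array([.5932,.0345]); HG=TH+.125*np.array([-s_,c])
def down(yx): # tool down, tool x at world yaw yx deg
    a=np.radians(yx); return Ro.from_matrix(np.array([[np.cos(a),np.sin(a),0],[np.sin(a),-np.cos(a),0],[0,0,-1.]]).round(12))
def pose(g,lift,zoff=-.002): # gate opened g deg, thumb lifted by lift (m): TCP pose on thumb
    t=np.arcsin((.009+lift)/np.hypot(.105,.009))-np.arcsin(.009/np.hypot(.105,.009))
    rr=.020+.105*np.cos(t)-.009*np.sin(t); z=.155+.105*np.sin(t)+.009*np.cos(t)
    a=np.radians(YAW-90-g); u=np.array([np.cos(a),np.sin(a),0])
    R=Ro.from_rotvec(t*np.cross(u,[0,0,1]))*down(281.1-g)
    return np.append(HG,0)+rr*u+[0,0,z]+R.apply([0,0,-zoff]),R   # zoff<0: TCP deeper along tool z
def rows(p0,R0,seq):
    for p,R in seq:
        print(np.round(np.r_[np.degrees((R0.inv()*R).as_rotvec()),R0.inv().apply(p-p0)*1000],2)); p0,R0=p,R
def cur():
    o=readout.get_obs(); return o["position"],Ro.from_rotvec(o["tool_rot"])
E
python3 - <<'E'
from h import *
p,R=cur(); q,Q=pose(0,0); print(q,HG,pose(0,.02)[0],pose(88,.02)[0]); q=q+[0,0,.085]; q[2]=.248
d=(R.inv()*Q).as_rotvec();n=18
rows(p,R,[(p+(q-p)*k/n,R*Ro.from_rotvec(d*k/n)) for k in range(1,n+1)])
E
```

```text
[0.5932 0.0345 0.162 ] [0.5691 0.1572] [0.5926 0.0377 0.182 ] [0.4506 0.1296 0.182 ]
[ -0.    -0.    -6.57 -30.92 -17.59   0.  ]
[ -0.    -0.    -6.57 -28.71 -21.01   0.01]
[ -0.    -0.    -6.57 -26.11 -24.16   0.01]
[ -0.    -0.    -6.57 -23.18 -26.99   0.01]
[ -0.    -0.    -6.57 -19.93 -29.46   0.01]
[ -0.    -0.    -6.57 -16.43 -31.55   0.01]
[ -0.    -0.    -6.57 -12.71 -33.23   0.01]
[ -0.    -0.    -6.57  -8.83 -34.46   0.01]
[ -0.    -0.    -6.57  -4.83 -35.25   0.01]
[ -0.    -0.    -6.57  -0.76 -35.57   0.01]
[ -0.    -0.    -6.57   3.31 -35.42   0.01]
[ -0.    -0.    -6.57   7.35 -34.81   0.01]
[ -0.    -0.    -6.57  11.28 -33.74   0.  ]
[ -0.    -0.    -6.57  15.07 -32.23   0.  ]
[ -0.    -0.    -6.57  18.66 -30.29   0.  ]
[ -0.    -0.    -6.57  22.   -27.96  -0.  ]
[ -0.    -0.    -6.57  25.05 -25.26  -0.  ]
[ -0.    -0.    -6.57  27.78 -22.22  -0.01]
```

```bash
python3 -m creep '[[0,0,-6.6,-0.031,-0.018,0,0.085],[0,0,-6.6,-0.029,-0.021,0,0.085],[0,0,-6.6,-0.026,-0.024,0,0.085],[0,0,-6.6,-0.023,-0.027,0,0.085],[0,0,-6.6,-0.020,-0.029,0,0.085]]'; python3 -m creep '[[0,0,-6.6,-0.016,-0.032,0,0.085],[0,0,-6.6,-0.013,-0.033,0,0.085],[0,0,-6.6,-0.009,-0.034,0,0.085],[0,0,-6.6,-0.005,-0.035,0,0.085],[0,0,-6.6,-0.001,-0.036,0,0.085]]'
python3 - <<'E'
from h import *
p,R=cur(); q,Q=pose(0,0); q[2]=.248
d=(R.inv()*Q).as_rotvec();n=10; print(p,np.degrees(d),readout.get_obs()["joints"])
rows(p,R,[(p+(q-p)*k/n,R*Ro.from_rotvec(d*k/n)) for k in range(1,n+1)])
E
```

```text
clock: 0.52
position: [0.2745, 0.3734, 0.2481]
tool_rot: [0.421, -3.113, 0.0]
force: [1.7, 0.4, 0.4]
grip_width: 0.995
clock: 0.93
position: [0.3882, 0.2482, 0.2482]
tool_rot: [1.247, -2.883, -0.0]
force: [0.2, 0.6, -0.1]
grip_width: 0.996
[0.3882 0.2482 0.2482] [  0.0126  -0.0061 -54.3389] [ 0.3917  0.1532 -0.1944  1.2234  0.0001 -0.4245]
[  0.    -0.    -5.43   1.52 -29.57   0.02]
[  0.    -0.    -5.43   4.32 -29.3    0.02]
[  0.    -0.    -5.43   7.07 -28.76   0.02]
[  0.    -0.    -5.43   9.76 -27.96   0.02]
[  0.    -0.    -5.43  12.37 -26.91   0.02]
[  0.    -0.    -5.43  14.86 -25.62   0.02]
[  0.    -0.    -5.43  17.22 -24.09   0.02]
[  0.    -0.    -5.43  19.42 -22.36   0.02]
[  0.    -0.    -5.43  21.45 -20.42   0.02]
[  0.    -0.    -5.43  23.29 -18.29   0.02]
```

```bash
python3 -m creep '[[0,0,-6.6,0.003,-0.035,0,0.07],[0,0,-6.6,0.007,-0.035,0,0.06],[0,0,-6.6,0.011,-0.034,0,0.05],[0,0,-6.6,0.015,-0.032,0,0.05],[0,0,-6.5,0.019,-0.030,0,0.05]]'; python3 -m creep '[[0,0,-6.5,0.022,-0.028,0,0.05],[0,0,-6.5,0.025,-0.025,0,0.05],[0,0,-6.4,0.028,-0.022,0,0.05],[0,0,0,0,0,0,0.05],[0,0,0,0,0,0,0.05]]'
python3 - <<'E'
from h import *
p,R=cur(); q,Q=pose(0,0); print(p); rows(p,R,[(q,Q)])
for n in("top","side"): cv2.imwrite(f"pics/{n}1.png",imaging.get_image(n)[:,:,::-1])
a=cv2.imread("pics/top1.png")[90:245,215:500];b=cv2.imread("pics/side1.png")[110:330,220:420]
cv2.imwrite("pics/c2.png",np.hstack([cv2.resize(a,(400,218)),cv2.resize(b,(400,440))[:218*2][:436][::1][:218] if 0 else cv2.resize(b,(198,218))]))
E
```

```text
clock: 1.35
position: [0.5045, 0.1153, 0.2481]
tool_rot: [2.008, -2.416, -0.0]
force: [0.4, 0.8, 0.3]
grip_width: 0.585
clock: 1.77
position: [0.5737, 0.0348, 0.2474]
tool_rot: [2.378, -2.052, -0.002]
force: [-0.7, 0.7, 0.3]
grip_width: 0.587
[0.5737 0.0348 0.2474]
[  0.08   0.02  -2.69   3.16 -19.4   85.35]
```

View pics/side1.png

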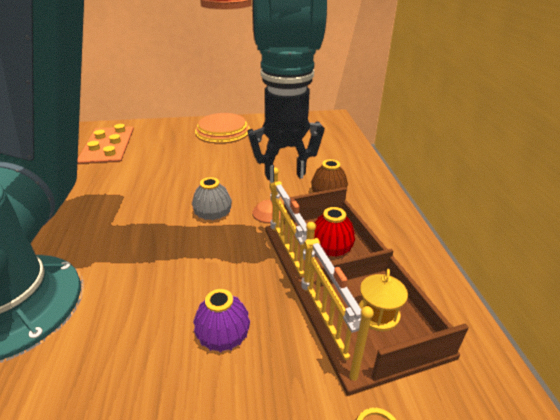

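The gripper is above the left gate, open across it, with the thumb at about (295,203) below. It is 19 mm short in x. I correct that, then descend.

```bash
python3 -m creep '[[0,0,-1.4,0.0016,-0.0097,0,0.05],[0,0,-1.3,0.0016,-0.0097,0,0.05],[0,0,0,0,0,0.010,0.05],[0,0,0,0,0,0.010,0.05],[0,0,0,0,0,0,0.05]]'
python3 - <<'E'
from h import *
p,R=cur(); q,Q=pose(0,0); print(p); rows(p,R,[(q,Q)])
E
```

```text
clock: 2.28
position: [0.5915, 0.0373, 0.227]
tool_rot: [2.428, -1.991, -0.003]
force: [0.1, 0.4, -0.3]
grip_width: 0.585
[0.5915 0.0373 0.227 ]
[ 0.12  0.04  0.19  3.12 -1.27 64.98]
```

```bash
python3 -m creep '[[0,0,0,0.003,-0.0013,0.015,0.05],[0,0,0,0,0,0.016,0.05],[0,0,0,0,0,0.017,0.05],[0,0,0,0,0,0.017,0.05],[0,0,0,0,0,0,0.05]]'
python3 - <<'E'
from h import *
p,R=cur(); q,Q=pose(0,0); print(p); rows(p,R,[(q,Q)])
cv2.imwrite("pics/side2.png",cv2.resize(imaging.get_image("side")[110:310,200:420,::-1],None,fx=2.5,fy=2.5,interpolation=2))
E
```

```text
clock: 2.7
position: [0.5929, 0.0343, 0.1613]
tool_rot: [2.427, -1.991, -0.005]
force: [-1.5, 0.2, -0.7]
grip_width: 0.585
[0.5929 0.0343 0.1613]
[ 0.2   0.06  0.17 -0.17 -0.36 -0.71]
```

View pics/side2.png

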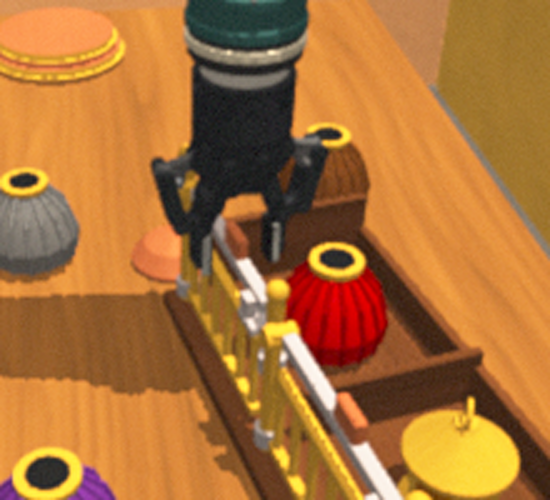

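The fingers straddle the thumb piece (crop about (235,238)), one on each side. I close, then check the force.

```bash
python3 -m creep '[[0,0,0,0,0,0,0.02],[0,0,0,0,0,0,0.005],[0,0,0,0,0,0,0],[0,0,0,0,0,0,0],[0,0,0,0,0,0,0]]'
python3 - <<'E'
from h import *
p,R=cur(); print(p,readout.get_obs()["force"],readout.get_obs()["grip_width"])
rows(p,R,[(pose(0,l)[0]+p-pose(0,0)[0],pose(0,l)[1]) for l in (0,.005,.01,.015,.021)])
g=np.arange(0,90,4.4)
print('swing');rows(*pose(0,.021),[pose(x,.021) for x in g[1:3]])
E
```

```text
clock: 3.17
position: [0.5928, 0.0331, 0.1645]
tool_rot: [2.426, -1.992, -0.002]
force: [-15.4, -3.3, 15.1]
grip_width: 0.115
[0.5928 0.0331 0.1645] [-15.3789  -3.2618  15.065 ] 0.11543609902613867
[ 0.15 -0.04  0.14  0.   -0.   -0.  ]
[-0.    2.74  0.   -0.45  0.   -5.  ]
[-0.    2.75  0.   -0.46 -0.   -5.03]
[-0.    2.78  0.   -0.46 -0.   -5.08]
[-0.    3.38 -0.   -0.59 -0.   -6.17]
swing
[-0.89 -0.    4.31 -0.35  9.32 -0.07]
[-0.89 -0.    4.31 -0.35  9.32 -0.07]
```

Gripped at 9.8 mm, the plate thickness. Now lift with tilt.

```bash
python3 -m creep '[[0,2.75,0,-0.0005,0,-0.005,0],[0,2.75,0,-0.0005,0,-0.005,0],[0,2.8,0,-0.0005,0,-0.005,0],[0,3.4,0,-0.0006,0,-0.006,0],[0,0,0,0,0,0,0]]'
python3 - <<'E'
from h import *
t=imaging.get_image("top");s=imaging.get_image("side")
p,R=cur(); o=readout.get_obs();print(p,o["force"],o["moment"],o["grip_width"],np.degrees((pose(0,0)[1].inv()*R).as_rotvec()))
cv2.imwrite("pics/side3.png",cv2.resize(s[110:310,200:420,::-1],None,fx=2.5,fy=2.5,interpolation=2))
E
```

```text
clock: 3.58
position: [0.592, 0.0371, 0.1853]
tool_rot: [2.318, -1.9, 0.241]
force: [-11.8, -10.7, 3.8]
grip_width: 0.119
[0.592  0.0369 0.1846] [-13.1788  -3.8938   3.3102] [-0.4237  2.4681 -0.5757] 0.12003727656944671 [-0.1672 11.7762 -0.1956]
```

View pics/side3.png

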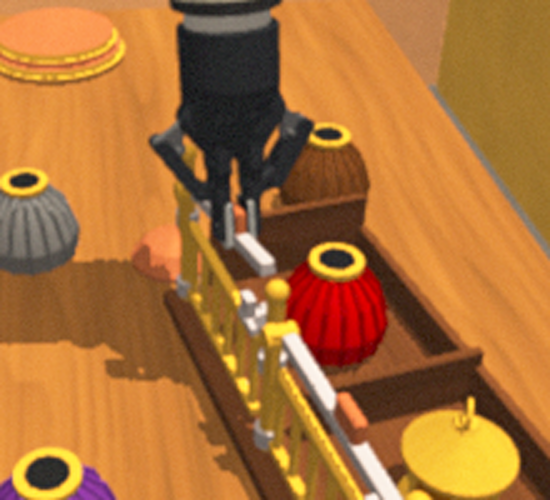

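The bar tip is lifted at crop (265,265), clear of its catch at (250,300). Now swing in short arcs, re-measuring each call.

```bash
python3 -m creep '[[-0.9,0,4.3,-0.0004,0.0093,0,0],[-0.9,0,4.3,-0.0004,0.0093,0,0],[-0.9,0,4.3,-0.0004,0.0093,0,0],[-0.9,0,4.3,-0.0004,0.0093,0,0],[0,0,0,0,0,0,0]]'
cat >> h.py <<'E'
def st():
    p,R=cur(); o=readout.get_obs(); d=p[:2]-HG; g=YAW-90-np.degrees(np.arctan2(d[1],d[0]))
    x=R.as_matrix()[:,0]; print(p,'gate',g%360,'r',np.linalg.norm(d),'toolg',(281.1-np.degrees(np.arctan2(x[1],x[0])))%360,o["force"],o["grip_width"])
    return g%360
E
python3 - <<'E'
from h import *
st()
p,R=cur(); rows(p,R,[pose(17.6,.021)])
E
```

```text
clock: 4.1
position: [0.5554, 0.0351, 0.1847]
tool_rot: [1.983, -2.225, 0.203]
force: [-4.3, -5.4, 3.8]
grip_width: 0.121
[0.5554 0.0351 0.1847] gate 17.503952863536554 r 0.12279004863572868 toolg 17.678592741892714 [-4.2513 -5.4325  3.7634] 0.12054078708557127
[ 0.08 -0.14 -0.08 -1.66  0.21  1.3 ]
```

Tracking is excellent and forces are low. I continue to about 88° (16 more rows).

```bash
python3 -m creep '[[-0.9,0,4.3,-0.0004,0.0093,0,0],[-0.9,0,4.3,-0.0004,0.0093,0,0],[-0.9,0,4.3,-0.0004,0.0093,0,0],[-0.9,0,4.3,-0.0004,0.0093,0,0],[-0.9,0,4.3,-0.0004,0.0093,0,0]]'
python3 - <<'E'
from h import *
g=st(); p,R=cur(); rows(p,R,[pose(39.6,.021)])
E
```

```text
clock: 4.52
position: [0.5113, 0.0484, 0.1843]
tool_rot: [1.513, -2.542, 0.156]
force: [-9.4, -10.3, 6.5]
grip_width: 0.122
[0.5113 0.0484 0.1843] gate 39.107543480136044 r 0.12324276726689287 toolg 39.58387039284196 [ -9.4453 -10.3121   6.4608] 0.12193567922031294
[ 0.07 -0.28  0.02 -2.03  1.06  0.85]
```

```bash
python3 -m creep '[[-0.9,0,4.3,-0.0008,0.0093,0,0],[-0.9,0,4.3,-0.0008,0.0093,0,0],[-0.9,0,4.3,-0.0004,0.0093,0,0],[-0.9,0,4.3,-0.0004,0.0093,0,0],[-0.9,0,4.3,-0.0004,0.0093,0,0]]'
python3 - <<'E'
from h import *
g=st(); p,R=cur(); rows(p,R,[pose(61.6,.021)])
E
```

```text
clock: 4.93
position: [0.4742, 0.0779, 0.1836]
tool_rot: [0.994, -2.766, 0.104]
force: [-18.2, -14.3, 7.4]
grip_width: 0.124
[0.4742 0.0779 0.1836] gate 61.24797514234456 r 0.12362836989188719 toolg 61.56012754026017 [-18.229 -14.262   7.443] 0.12396550694491718
[ 0.08 -0.53  0.04 -2.26  0.76  0.04]
```

Radial pull is outward (23 N), so I ease the path outward (+tool x) slightly.

```bash
python3 -m creep '[[-0.9,0,4.3,0.0005,0.0093,0,0],[-0.9,0,4.3,0.0005,0.0093,0,0],[-0.9,0,4.3,0.0002,0.0093,0,0],[-0.9,0,4.3,0.0002,0.0093,0,0],[-0.9,0,4.3,0.0002,0.0093,0,0]]'
python3 - <<'E'
from h import *
g=st(); p,R=cur(); rows(p,R,[pose(83.6,.021)])
E
```

```text
clock: 5.35
position: [0.451, 0.1185, 0.184]
tool_rot: [0.449, -2.901, 0.044]
force: [-4.0, -0.1, 1.8]
grip_width: 0.12
[0.451  0.1185 0.184 ] gate 82.97095459623094 r 0.12427745307660923 toolg 83.49249690412216 [-3.9942 -0.1258  1.7644] 0.12000996056144231
[ 0.1  -0.26  0.1  -2.98  1.36  0.35]
```

```bash
python3 -m creep '[[-0.9,0,4.6,0.0002,0.0098,0,0],[0,0,0,0,0,0,0],[0,-3.0,0,0.0003,0,0.005,0],[0,-3.0,0,0.0003,0,0.005,0],[0,0,0,0,0,0,0]]'; python3 -m creep '[[0,-3.0,0,0.0003,0,0.005,0],[0,-2.6,0,0.0003,0,0.005,0],[0,0,0,0,0,0,0],[0,0,0,0,0,0,0.015],[0,0,0,0,0,0,0.03]]'
python3 - <<'E'
from h import *
g=st(); p,R=cur(); rows(p,R,[pose(88,0)])
cv2.imwrite("pics/side4.png",cv2.resize(imaging.get_image("side")[110:310,200:420,::-1],None,fx=2.5,fy=2.5,interpolation=2))
E
```

```text
clock: 5.77
position: [0.4459, 0.1272, 0.1741]
tool_rot: [0.349, -3.024, 0.015]
force: [-1.2, 2.4, -0.5]
grip_width: 0.117
clock: 6.18
position: [0.446, 0.1267, 0.1644]
tool_rot: [0.358, -3.118, -0.001]
force: [-0.3, 0.4, -1.4]
grip_width: 0.304
[0.446  0.1267 0.1644] gate 87.19929652682285 r 0.1268560800678443 toolg 87.99999746874494 [-0.3435  0.388  -1.4416] 0.3037150902094648
[ 0.04 -0.19 -0.   -1.85  1.77  2.44]
```

View pics/side4.png

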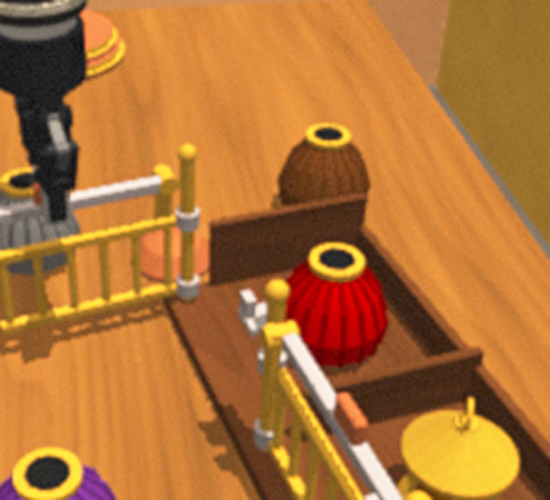

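The gate stands open at about a right angle with the bar level, and the jaws are open. The shade and lantern are unmoved. I withdraw straight up.

```bash
python3 -m creep '[[0,0,0,0,0,0,0.05],[0,0,0,0,0,0,0.05],[0,0,0,0,0,-0.010,0.05],[0,0,0,0,0,-0.020,0.05],[0,0,0,0,0,-0.025,0.05]]';  python3 -m creep '[[0,0,0,0,0,-0.04,0.05],[0,0,0,0,0,-0.04,0.05],[0,0,0,-0.02,0,-0.03,0.05],[0,0,0,0,0,0,0.05],[0,0,0,0,0,0,0.05]]'
python3 - <<'E'
from h import *
st(); a=imaging.get_image("top");b=imaging.get_image("side")
for n,i in(("top5",a),("side5",b)): cv2.imwrite(f"pics/{n}.png",i[:,:,::-1])
cv2.imwrite("pics/c5.png",np.hstack([cv2.resize(a[80:340,130:490,::-1],(400,289)),cv2.resize(b[110:390,180:480,::-1],(310,289))]))
t0=cv2.cvtColor(cv2.imread("pics/top0.png"),4)
for n,box in(("shade",(255,140,325,196)),("lantern",(365,125,420,176))):
    x0,y0,x1,y1=box; print(n,np.abs(a[y0:y1,x0:x1].astype(int)-t0[y0:y1,x0:x1]).mean())
print(thumb(a,425,188)[0], 'right thumb before 424.6 186.3')
E
```

```text
clock: 6.65
position: [0.4451, 0.1266, 0.2184]
tool_rot: [0.358, -3.114, -0.001]
force: [0.8, 0.2, 0.2]
grip_width: 0.589
clock: 7.07
position: [0.467, 0.1314, 0.3295]
tool_rot: [0.358, -3.12, -0.001]
force: [-0.0, 0.2, 0.1]
grip_width: 0.586
[0.467  0.1314 0.3295] gate 86.93934848356824 r 0.10534813120834957 toolg 87.99430127962671 [-0.0288  0.1937  0.1197] 0.5858834216296462
shade 44.72593537414966
lantern 6.230184194890077
[424.9873 186.2658] right thumb before 424.6 186.3
```

View pics/c5.png

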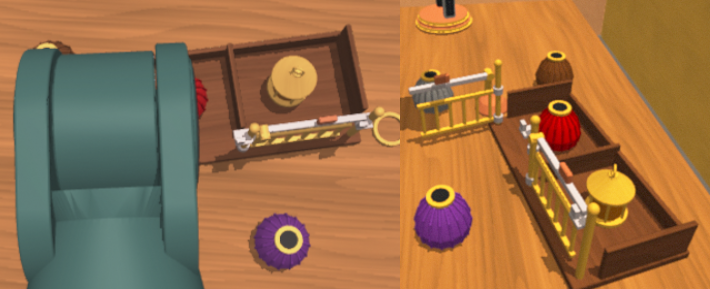

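The side view shows the left gate open with its bar level on the gate (thumb at about side pixel (221,185)), the right gate latched, and the shade and lantern in place. The arm hides the gate from above, so I check the thumb numerically in the side view and hand in only if it agrees.

```bash
python3 - <<'E'
from h import *
from workcell import job
b=cv2.cvtColor(cv2.imread("pics/side5.png"),4);s0=cv2.cvtColor(cv2.imread("pics/side0.png"),4)
u=thumb(b,221,186,12); a=plane("side",*u[0],.168)
ex=HG+.125*np.array([-c,-s_]); print(u,a,"expected",ex)
for box in((312,206,358,258),(360,270,408,325)):
    x0,y0,x1,y1=box; print(np.abs(b[y0:y1,x0:x1].astype(int)-s0[y0:y1,x0:x1]).mean())
d=a[:2]-HG; g=(YAW-90-np.degrees(np.arctan2(d[1],d[0])))%360; print('gate',g,np.linalg.norm(d))
if 75<g<100 and abs(np.linalg.norm(d)-.125)<.012: print(job.finish_job())
E
```

```text
(array([222.5   , 182.1538]), array([ 6,  6, 14,  5, 26], dtype=int32)) [0.4518 0.1479 0.168 ] expected [0.4465 0.1331]
3.261984392419175
3.9954545454545456
gate 96.58884272843542 0.11764993907247825
the job is handed in; nothing more can be done
None
```

I opened the left bay's gate, the one in front of the ribbed red shade, to roughly a right angle, let its latch bar drop, and handed the job in at about 7.2 s of the 38 s. I never touched the right gate. No verdict was reported.

I pinched the left gate's thumb piece and lifted it about 20 mm with the gate still shut. I then swung the gate about 88° along its arc and lowered the bar. I opened the jaws and withdrew straight up.

**Last checks**
- **Left gate:** the side view shows it open with its bar lying level. The arm hid the gate from above, so I measured the opening two ways, and they disagree. The gripper's path gave about 87°, and one side-view ray at an assumed height gave about 97°. I put the gap down to the crude colour blob and assumed height; both are well past 66°.
- **Bar height:** I judged it dropped by eye only; I did not measure it.
- **Right gate:** its thumb piece is within 0.4 pixel of where it started in the top view.
- **Shade and lantern:** both are unchanged from the start in the side view. The top-view comparison of the shade failed because the arm was in the way.
- **Robot:** the force reading was about zero after withdrawal. It peaked at about 25 N during the swing, pulling outward from the hinge, and I corrected for that.

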